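# Index and lock the painter's turntable

### The arm

A 6-joint arm with a two-finger parallel gripper is mounted at the origin on the work surface. World frame = base frame: x ahead of the robot, y to its left, z up, the work surface at z = 0. Lengths are in mm, angles in rad, forces in N, time in s.
With the tool pointing down it reaches from about 375 to 925 mm from the base axis. Payload 5.7 kg.
Tool frame: the origin (TCP) lies at the very end of the fingers, on their centre line; the grasp point (between the pads) lies 19 mm behind it (arm.grasp_offset is the distance from the TCP to the grasp point, in mm); z points along the fingers, y is the direction in which the jaws open and shut (so a half turn about z gives the same grasp; the last joint's range is limited). The gripper opens to 85 mm and grips with 20 to 120 N. Pads are 22 mm wide; open, the fingers measure 114 mm over their backs; the gripper's body (76 mm by 85 mm) begins 54 mm behind the grasp point. The pads swing forward as they close: fully open they stand 13 mm farther back than shut.
Start: joints at [1.035, 0.359, 1.51, -0, 1.272, -0.115], TCP at [245.084, 547.629, 231.267] pointing down, gripper open.
Joint ranges: [-2.97, 2.97], [-1.01, 2.36], [0.21, 2.38], [-0.96, 4.11], [0.2, 2.71], [-2.98, 2.98]. Speed limits (rad/s): [2.39, 2.39, 3.14, 3.14, 3.14, 3.14].

### API

Orientations are given as a unit quaternion [w, x, y, z].
In Python, from plant import arm gives the robot as it stands.
- The arm moves only by the tool drive_tool, never from a script. Its argument "targets" is text: rows parted by semicolons, each of 7 numbers parted by spaces: the shift along the tool's x, y, z in mm, then the turn, a rotation vector about the tool's x, y, z in degrees, then the finger opening in mm, from 0 to 85.4. In form: x y z ax ay az claw; .... A call has 1 to 8 rows; each row shifts and turns the pose as measured when the row begins, along the tool's axes as they then stand; what a row does not reach is not made up. A row lasts 1/10 s, in which the tool goes at most 50 mm and 8.59 degrees, less where a joint would pass 70% of its speed; a pose out of reach is approached as far as the arm can. A call is refused whole if a number of a shift passes 50 or a number of a turn 8.59, either way. A call with a gripper value outside its range is refused whole. The fingers move at their own pace and stop on an object; "grip_force" is the grip in N (left out, the last holds). Time passes only in rows, so rows that do not move let the fingers close. It gives the time, the measured TCP pose, the force and the opening at its end, in the units of the state.
- arm.observe(): the state, without advancing time (a new reading comes with each control period).
- arm.camera(name): name is "scene" or "side" or "wrist"; returns the picture (420x560x3 uint8, blue, green, red); there is no depth.
- arm.camera_params(name): a dict with "fx", "fy", "cx", "cy" (pixels), "rvec" (rotation vector, rad) and "tvec" (3), from world to camera coordinates, as OpenCV has them. Camera axes: x right, y down, z forward; pixel columns grow to the right and rows downward; lengths in mm; the calibration is good to about 2 mm. A picture is of the moment at which its call begins: read the wrist's pose just before it. camera_params takes no time and is no camera call; for the wrist camera it gives the pose at the moment of the call.
- arm.job_done(): hands the job in, once; it reports no verdict.
The state is a dict: "t": time; "qpos": joint angles; "joint_velocities": joint speeds; "effort": joint torques, N m; "ee_pos": TCP position; "ee_rot": TCP orientation; "ft_force": force on the tool from outside, world axes, zero at the start; "moment": the same for the moment, N m; "opening": finger opening in mm.
Only numpy, scipy, OpenCV 4.12 (cv2) and the standard library are available. Lean on these libraries where they do the work, as an engineer would, in place of code of your own. Each camera call takes 0.05 s, during which the arm holds its last target.

### The job

Push the turntable slowly round by one of its upright posts until the lock hole in the wheel stands at the fixed pointer. Then take the lock pin from its wooden block, put it into the lock hole, and gently work the wheel a little to either side until the pin drops fully home, collar down on the wheel, into the hidden socket below; never force the pin or the wheel, nor spin it. Let go of everything and leave the other things on the table alone.

Things in the scene. Friction and masses are not known exactly. Their poses are not given: they have to be found in the camera images.
- wheel (a joint): angle of the round wooden wheel of the turntable (rad), counter-clockwise from above positive; 0 = the lock hole exactly at the pointer. Turns endlessly at a steady drag (about 2 N at a post) and stays where it is left
- axis (a point): centre of the wheel's top face, on the vertical turning axis, 66 mm above the table. The wheel is 290 mm across and 18 mm thick; in its middle a white moulding sample is fixed between two cleats (all within 92 mm of the axis, at most 21 mm above the wheel's top)
- index (a point): index position: spot level with the wheel's top, 118 mm from the axis, towards the fixed steel pointer (tip at the wheel's rim, 152 mm from the axis; bracket 67 mm tall, out to 180 mm). It shows the hidden lock socket only roughly: the socket lies 118 mm from the axis but up to 18 mm along the arc to either side of the index position; it must be found by feel
- lock_hole (a point): mouth, at the wheel's top, of the lock hole, the only hole in the wheel, in a steel insert at its rim: upright, right through, 13.6 mm diameter, 118 mm from the axis. Under it: 18 mm of wheel, a 2 mm gap, then a fixed steel ring with the lock socket (14.6 mm diameter, slight chamfer, deep enough for the whole shank). A pin not over the socket stops with its tip 20 mm below this point
- post_a (a point): top centre of a wooden pushing post fixed on the wheel: 16 mm diameter, 48 mm tall above the wheel, 118 mm from the axis, 115 degrees counter-clockwise (from above) from the lock hole. Push it sideways, tangentially, with the fingers beside its lower half; there is room for fingers (70 mm) on both tangential sides
- post_b (a point): top centre of a wooden pushing post fixed on the wheel: 16 mm diameter, 48 mm tall above the wheel, 118 mm from the axis, 180 degrees counter-clockwise (from above) from the lock hole. Push it sideways, tangentially, with the fingers beside its lower half; there is room for fingers (70 mm) on both tangential sides
- post_c (a point): top centre of a wooden pushing post fixed on the wheel: 16 mm diameter, 48 mm tall above the wheel, 118 mm from the axis, 245 degrees counter-clockwise (from above) from the lock hole. Push it sideways, tangentially, with the fingers beside its lower half; there is room for fingers (70 mm) on both tangential sides
- pin_grip (a point): centre of the grip of the loose steel lock pin (about 110 g, 92 mm tall). From the bottom: shank 12 mm diameter, 42 mm long, foot chamfered by 1.5 mm; collar 24 mm diameter, 4 mm thick; round grip 16 mm diameter, 46 mm long. This point is 23 mm above the collar's top, 69 mm above the tip; z points up along the pin. It first stands in its parking block, collar on the block
- pin_tip (a point): centre of the foot of the pin's shank. Fully home, the collar rests on the wheel and the tip is 42 mm below the wheel's top. Let go in the lock hole away from the socket, the pin stands loosely upright, tip on the ring, rides along with the wheel, and drops by its own weight when the hole comes over the socket; the wheel is then locked but for some 2 mm of play
- pin_block: fixed plain wooden parking block, 64 x 64 x 54 mm tall, with one 15 mm hole in the middle of its top; origin at the centre of its underside
- base: fixed round grey base of the turntable, 280 mm across; origin at the centre of its underside, below the axis; its x axis points to the pointer
- brush_block: fixed wooden block 75 x 75 x 60 mm with three brushes standing in it, 170 mm tall overall: leave alone; origin at the centre of its underside
- tub: open red plastic paint tub, 100 mm across at the rim, 90 mm tall: leave alone
- tin: closed paint tin, 74 mm across, 110 mm tall: leave alone
- jar: small closed glass jar, 60 mm across, 70 mm tall: leave alone
- sanding_block: cork sanding block, 70 x 45 x 25 mm: leave alone
- brush: paint brush lying on the table, 200 mm long: leave alone
- spatula: spatula lying on the table, 260 mm long: leave alone
Not all that is in view belongs to the job. Of the things like the part that bears pin_grip, leave any that is purple; of the rest the smaller one is meant.

How it is judged (in metres and radians):
On the way, in this order (a step that is already met when the one before it is completed fails the run):
1. the lock hole stands at the pointer (within 12 mm) the wheel at rest, the pin not yet there (horizontal distance between lock_hole and index below 0.012 m and velocity of joint wheel between -0.06 and 0.06 rad/s and distance between pin_tip and lock_hole above 0.03 m), for 0.2 s.
2. the pin's shank is in the lock hole (z of pin_tip in the frame of lock_hole below -0.01 m and horizontal distance between pin_tip and lock_hole below 0.006 m), for 0.1 s.
At the end, for the whole second after the job is handed in: The lock pin stands upright in the lock hole, fully home (tip at least 38 mm below the wheel's top, collar on the wheel within about 4 mm), in the socket (lock hole within 23 mm of the index position), the wheel at rest and everything released (z of pin_tip in the frame of lock_hole below -0.038 m and horizontal distance between pin_tip and lock_hole below 0.005 m and angle between pin_grip's own z axis and vertical below 0.12 rad and horizontal distance between lock_hole and index below 0.023 m and velocity of joint wheel between -0.03 and 0.03 rad/s and contact force between the fingers and base below 0.1 N); the robot touches nothing.
It fails at once if the robot pushes the turntable with more than 25 N (contact force between any of the arm, the fingers and base above 25 N).
It fails at once if the pin is forced against the turntable with more than 25 N (contact force between pin and base above 25 N).
It fails at once if the wheel is spun faster than 2.5 rad/s (velocity of joint wheel above 2.5 rad/s or velocity of joint wheel below -2.5 rad/s).
It fails at once if a bystander is moved by more than 25 mm (distance of any of tub, tin, jar, sanding_block, brush, spatula from where it was at the start of the episode above 0.025 m).
It fails at once if the robot pushes the brush block or the parking block with more than 25 N (contact force between any of the arm, the fingers and brush_block above 25 N or contact force between any of the arm, the fingers and pin_block above 25 N).
It also fails if it takes over 72 s, if anything falls off the work surface, if the arm or the gripper's body presses on something with over 40 N, if the wrist force passes 120 N, or if a joint passes its speed limit or range.

## Working session

There is one attempt and no reset: what is moved stays moved. The work goes in short steps, Python scripts to look and compute and a tool call to move; the robot and the scene stay as the last step left them, time stands still between calls to the robot, and variables do not carry over. Pictures are saved under pics/ and viewed, and the job is handed in when it is done.

Besides the shell and the picture viewer there is one more tool, called after "Call:" as name(argument=value, ...) on one line, values as JSON. drive_tool: Moves the arm, as the interface text tells. Its arguments: {"type":"object","properties":{"targets":{"type":"string"},"grip_force":{"type":"number"}},"required":["targets"]}

```bash
ls; mkdir -p pics
python3 - <<'E'
from plant import arm
import cv2
print(arm.observe())
for n in ("scene","side","wrist"):
    p=arm.camera_params(n); print(n,p)
    cv2.imwrite(f"pics/{n}0.png",arm.camera(n))
E
```

```text
pics
{'t': 0.0, 'qpos': array([ 1.03488690e+00,  3.59479496e-01,  1.51146742e+00,  1.53791563e-05,
        1.27249657e+00, -1.15084279e-01]), 'joint_velocities': array([ 0.00202371,  0.00210219, -0.00042529,  0.00119425, -0.00143056,
        0.00077175]), 'effort': array([ 1.98732960e-03, -5.27600777e+01, -2.78627676e+01,  6.54264295e-05,
        1.29616039e-02,  3.24886230e-05]), 'ee_pos': array([244.74321013, 547.05079485, 230.45546157]), 'ee_rot': array([-3.02891375e-04,  2.08865521e-01,  9.77943934e-01, -8.74474970e-04]), 'ft_force': array([-0.29062806,  0.05839518,  1.13262879]), 'moment': array([-0.0176295 ,  0.03800298,  0.0657195 ]), 'opening': 85.11979225067965}
scene {'fx': 387.86774757253414, 'fy': 387.86774757253414, 'cx': 276.51429923176005, 'cy': 206.72238131410214, 'rvec': array([ 1.88317015,  1.56688533, -0.65360035]), 'tvec': array([ -25.96688881, -288.04622445, 1495.5184179 ])}
side {'fx': 415.4039327523723, 'fy': 415.4039327523723, 'cx': 276.22083359421555, 'cy': 205.9130455165814, 'rvec': array([ 2.04659971, -0.76121069,  0.39934976]), 'tvec': array([-432.74945151,  239.26624683, 1010.78001324])}
wrist {'fx': 297.5580901475538, 'fy': 297.5580901475538, 'cx': 273.4523081524369, 'cy': 212.5625387440657, 'rvec': array([-2.43942062, -1.58093557, -0.21288001]), 'tvec': array([-598.92486554,  -34.93204961,  378.24314064])}
```

View pics/scene0.png

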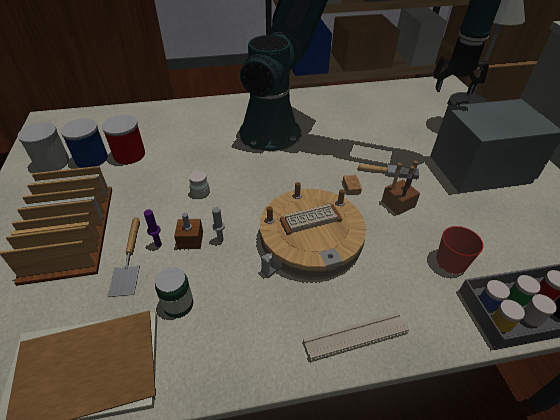

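View pics/side0.png

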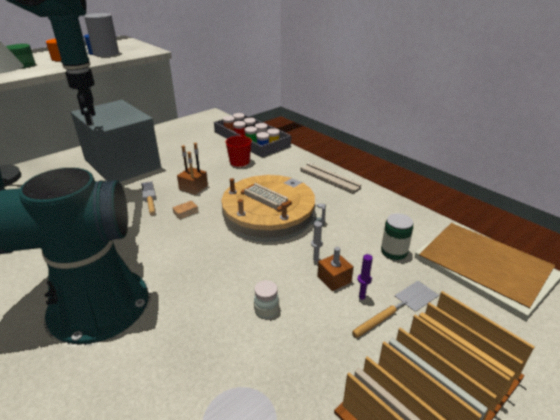

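View pics/wrist0.png

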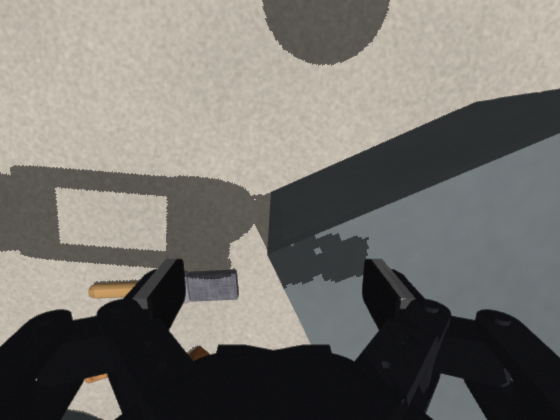

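```bash
cat > h.py <<'E'
import numpy as np, cv2
from plant import arm
class Cam:
    def __init__(s,n,p=None):
        p=p or arm.camera_params(n); s.p=p
        s.R=cv2.Rodrigues(np.array(p['rvec']))[0]; s.t=np.array(p['tvec'])
        s.C=-s.R.T@s.t
    def ray(s,u,v):
        d=np.array([(u-s.p['cx'])/s.p['fx'],(v-s.p['cy'])/s.p['fy'],1.]); d=s.R.T@d
        return d/np.linalg.norm(d)
    def plane(s,u,v,z):
        d=s.ray(u,v); return s.C+d*(z-s.C[2])/d[2]
    def proj(s,P):
        q=s.R@np.array(P,float)+s.t
        return np.array([s.p['fx']*q[0]/q[2]+s.p['cx'],s.p['fy']*q[1]/q[2]+s.p['cy']])
def tri(obs): # list of (cam,u,v)
    A=np.zeros((3,3));b=np.zeros(3);
    for c,u,v in obs:
        d=c.ray(u,v);M=np.eye(3)-np.outer(d,d);A+=M;b+=M@c.C
    X=np.linalg.solve(A,b)
    return X,[np.round(c.proj(X)-[u,v],1) for c,u,v in obs]
E
python3 - <<'E'
import cv2
s=cv2.imread('pics/scene0.png');
cv2.imwrite('pics/c1.png',cv2.resize(s[160:300,130:380],None,fx=3.2,fy=3.2,interpolation=cv2.INTER_CUBIC))
s=cv2.imread('pics/side0.png');
cv2.imwrite('pics/c2.png',cv2.resize(s[160:310,210:390],None,fx=4,fy=4,interpolation=cv2.INTER_CUBIC))
E
```

```text
(no output)
```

View pics/c1.png

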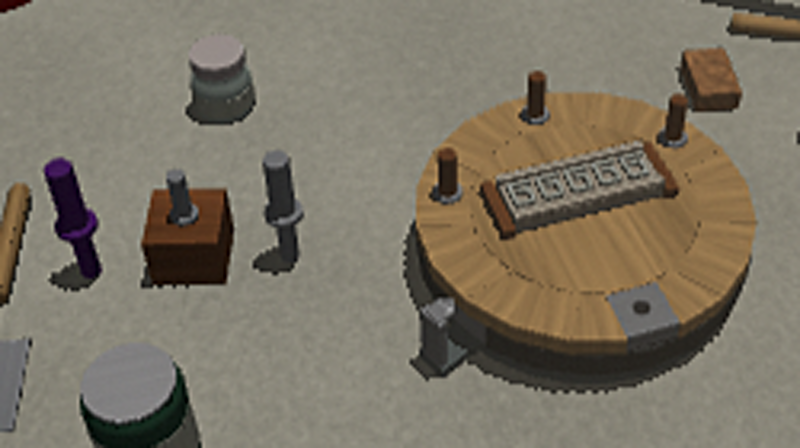

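View pics/c2.png

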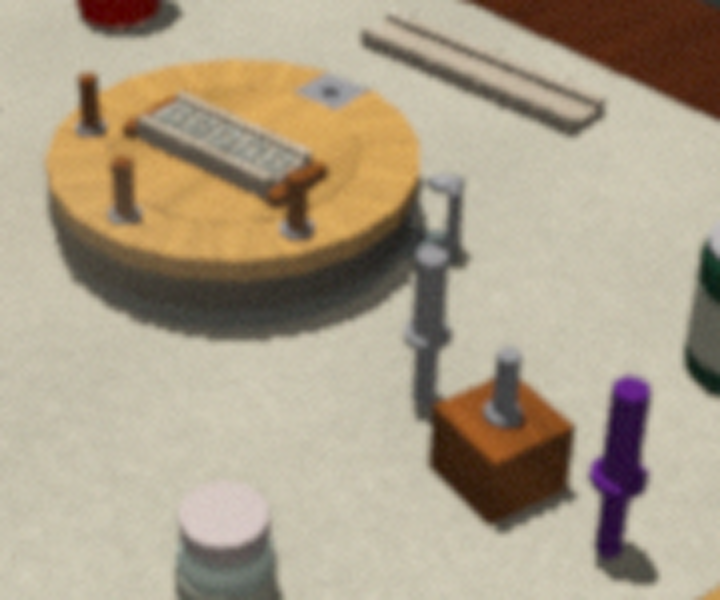

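Run:
```python
from h import *
S=Cam('scene');D=Cam('side')
s=lambda u,v:(S,u/3.2+130,v/3.2+160)
d=lambda u,v:(D,u/4+210,v/4+160)
for n,a,b in [('pintop',(176,175),(509,355)),('L',(447,153),(298,178)),('M',(537,76),(122,162)),('R',(678,100),(88,78)),('hole',(641,307),(331,92)),('ptr',(438,305),(447,185)),('decoytop',(277,157),(431,255))]:
    print(n,tri([s(*a),d(*b)]))
# wheel ellipse by mask
img=cv2.imread('pics/scene0.png');hsv=cv2.cvtColor(img,cv2.COLOR_BGR2HSV)
for nm,c,f in (('scene',S,(250,180,375,275)),('side',D,(215,170,322,240))):
    im=cv2.imread(f'pics/{nm}0.png');h=cv2.cvtColor(im,cv2.COLOR_BGR2HSV)
    m=((h[...,0]>10)&(h[...,0]<25)&(h[...,1]>90)&(h[...,2]>110)).astype(np.uint8)
    k=np.zeros_like(m);k[f[1]:f[3],f[0]:f[2]]=1;m*=k
    m=cv2.morphologyEx(m,cv2.MORPH_CLOSE,np.ones((15,15)))
    cs=max(cv2.findContours(m,0,1)[0],key=cv2.contourArea)
    pts=np.array([c.plane(u,v,66)[:2] for u,v in cs[:,0]],np.float32)
    print(nm,cv2.minEnclosingCircle(pts),cv2.boundingRect(cs))
```

```text
pintop (array([ 496.96342755, -315.56503119,  101.60480807]), [array([-0.3,  0.2]), array([-0.4, -0.2])])
L (array([521.82190877, -91.0472685 , 110.70889423]), [array([-0.5,  0.5]), array([-0.5, -0.4])])
M (array([439.95844572,   5.4722409 , 111.56924286]), [array([-0.2,  0.2]), array([-0.2, -0.2])])
R (array([492.4706153 , 120.49868506, 111.0043814 ]), [array([-0.1,  0.2]), array([-0.1, -0.1])])
hole (array([673.83433013,  38.61213518,  64.59803486]), [array([-0.3,  0.3]), array([-0.3, -0.2])])
ptr (array([ 644.57697924, -120.40197759,   65.91015937]), [array([-0.7,  0.6]), array([-0.6, -0.4])])
decoytop (array([ 513.34713143, -230.6695521 ,  123.4222011 ]), [array([-0.3,  0.3]), array([-0.4, -0.2])])
scene ((524.6153564453125, 55.22725296020508), 190.5751953125) (260, 180, 106, 86)
side ((545.3912963867188, 33.26875686645508), 162.74627685546875) (221, 175, 94, 54)
```

```bash
cat >> h.py <<'E'
from scipy.spatial.transform import Rotation as Ro
def go(x,y,z,yang=None):
    """print shift in tool axes and turn to a tool-down pose with tool y at yang deg"""
    o=arm.observe();q=o['ee_rot'];R=Ro.from_quat([q[1],q[2],q[3],q[0]]).as_matrix();p=o['ee_pos']
    cur=np.degrees(np.arctan2(R[1,1],R[0,1]))
    if yang is None: yang=cur
    a=np.radians(yang);Y=np.array([np.cos(a),np.sin(a),0]);Z=np.array([0,0,-1.]);X=np.cross(Y,Z)
    T=np.c_[X,Y,Z]
    rv=np.degrees(Ro.from_matrix(R.T@T).as_rotvec())
    print('t',round(o['t'],2),'p',p.round(1),'yang',round(cur,1),'tilt',np.degrees(np.arccos(-R[2,2])).round(2),'open',round(o['opening'],1),'F',o['ft_force'].round(1))
    print(' shift tool(now)',(R.T@(np.array([x,y,z])-p)).round(1),'turn',rv.round(1),' in final frame',(T.T@(np.array([x,y,z])-p)).round(1))
E
python3 - <<'E'
from h import *
S=Cam('scene');D=Cam('side');W=Cam('wrist')
s=lambda u,v:(S,u/3.2+130,v/3.2+160)
d=lambda u,v:(D,u/4+210,v/4+160)
print(tri([s(60,168),d(631,388)]))
print(W.C, W.ray(273,212))
print(S.plane(400,205,0), S.plane(410,165,150))
go(475,85,230,33)
E
```

```text
(array([ 500.6123609 , -403.38559538,  129.61801576]), [array([-0.4,  0.2]), array([-0.4, -0.2])])
[183.68992153 574.57682465 373.18047031] [ 0.24053162 -0.11051233 -0.96432959]
[470.49736814 330.51232247   0.        ] [459.82183341 329.50492873 150.        ]
t 0.15 p [244.8 547.2 230.6] yang 65.9 tilt 0.09 open 85.3 F [ 0.8 -0.4  1. ]
 shift tool(now) [-398.9 -327.8    1. ] turn [-0.1  0.  32.9]  in final frame [-513.   -58.7    0.6]
```

Call:
drive_tool(targets="-36 -30 0 0 0 0 30;-36 -30 0 0 0 0 30;-36 -30 0 0 0 0 30;-36 -30 0 0 0 0 30;-36 -30 0 0 0 0 30;-36 -30 0 0 0 0 30;-36 -30 0 0 0 0 30;-36 -30 0 0 0 0 30")

```text
t: 0.95
ee_pos: [412.7, 204.8, 228.5]
ee_rot: [-0.001, 0.203, 0.979, 0.0]
ft_force: [0.6, 0.7, 0.6]
opening: 30.0
```

Call:
drive_tool(targets="-36 -30 0 0 0 0 30;-36 -30 0 0 0 0 30;-36 -30 0 0 0 0 30;0 0 0 0 0 8.5 30;0 0 0 0 0 8.5 30;0 0 0 0 0 8.5 30;0 0 0 0 0 8.5 30;0 0 0 0 0 0 30")

```text
t: 1.75
ee_pos: [480.3, 65.2, 227.6]
ee_rot: [0.0, 0.487, 0.873, -0.0]
ft_force: [-0.1, 0.6, -0.4]
opening: 29.7
```

Run:
```python
from h import *
go(492.4,120,200,33.3)
W=Cam('wrist');im=arm.camera('wrist');cv2.imwrite('pics/w1.png',im)
np.save('w1.npy',W.p,allow_pickle=True)
for n,P in dict(L=(521.8,-91,114),M=(440,5.5,114),R=(492.4,120,114),hole=(674,38.6,66),ptr=(644.6,-120,66)).items(): print(n,W.proj(P))
```

```text
t 1.75 p [480.3  65.2 227.6] yang 31.7 tilt 0.05 open 29.7 F [-0.1  0.6 -0.4]
 shift tool(now) [40.3 39.2 27.5] turn [-0.   0.  -1.6]  in final frame [39.2 40.2 27.6]
L [227.85553701 353.92175605]
M [201.68115113 239.62602887]
R [319.17543232 162.71366577]
hole [403.74612151 301.93666615]
ptr [306.94675234 385.47724324]
```

View pics/w1.png

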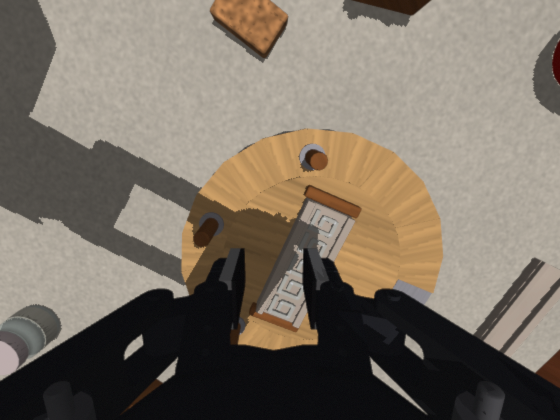

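Call:
drive_tool(targets="20 20 14 0 0 -1 30;20 19 14 0 0 -0.6 30;0 0 0 0 0 0 30;0 0 0 0 0 0 30")

```text
t: 2.2
ee_pos: [492.2, 121.2, 199.0]
ee_rot: [0.001, 0.466, 0.885, -0.0]
ft_force: [0.2, -0.4, 0.1]
opening: 29.8
```

Run:
```python
from h import *
go(492.4,120,78,33.3)
W=Cam('wrist');im=arm.camera('wrist');cv2.imwrite('pics/w2.png',im)
for n,P in dict(L=(521.8,-91,114),M=(440,5.5,114),R=(492.4,120,114),hole=(674,38.6,66),ptr=(644.6,-120,66)).items(): print(n,W.proj(P))
```

```text
t 2.2 p [492.2 121.2 199. ] yang 34.5 tilt 0.1 open 29.8 F [ 0.2 -0.4  0.1]
 shift tool(now) [ -0.9  -0.5 121. ] turn [-0.   0.1  1.2]  in final frame [ -1.1  -0.5 121. ]
L [174.59785993 407.0780223 ]
M [146.52194002 291.16428626]
R [272.66874773 218.67557655]
hole [366.54192727 353.271574  ]
ptr [264.34391981 432.30128337]
```

View pics/w2.png

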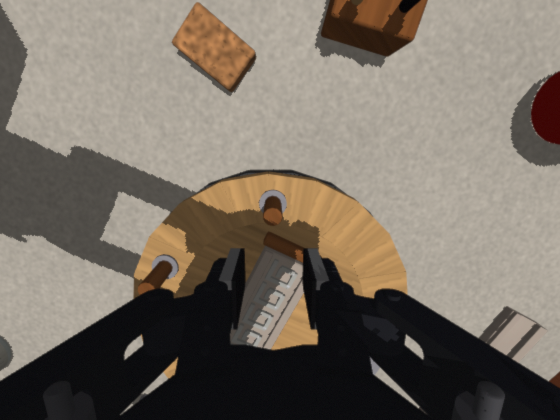

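Call:
drive_tool(targets="-1 -0.5 40 0 0 1 30;0 0 40 0 0 0 30;0 0 25 0 0 0 30;0 0 14 0 0 0 30;0 0 0 0 0 0 30")

```text
t: 2.75
ee_pos: [496.3, 117.0, 80.4]
ee_rot: [0.005, 0.472, 0.882, 0.002]
ft_force: [-0.3, -0.5, 0.1]
opening: 29.8
```

Run:
```python
from h import *
go(492.4,120,78,33.3)
cv2.imwrite('pics/s2.png',arm.camera('scene')[150:300,230:400].repeat(4,0).repeat(4,1))
```

```text
t 2.75 p [496.3 117.   80.4] yang 33.7 tilt 0.56 open 29.8 F [-0.3 -0.5  0.1]
 shift tool(now) [ 4.7 -1.6  2.3] turn [0.4 0.4 0.4]  in final frame [ 4.7 -1.6  2.4]
```

View pics/s2.png

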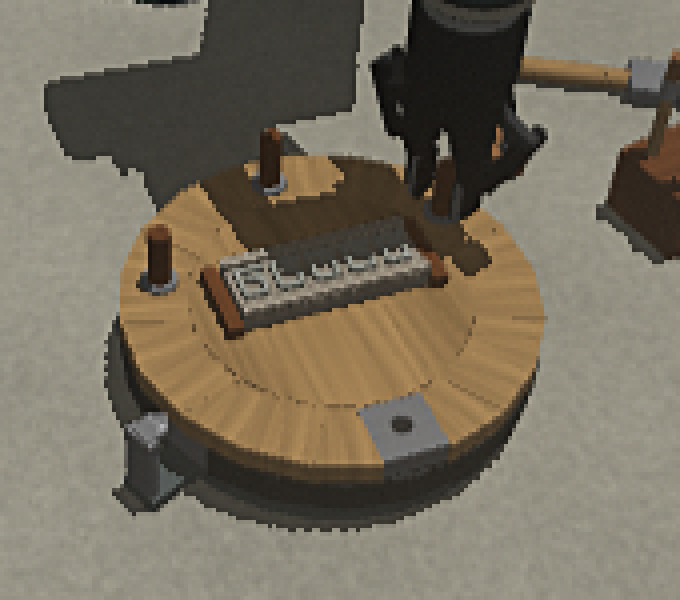

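Call:
drive_tool(targets="4 3 2 0.4 0.4 0.4 30;0 5 0 0 0 2 30;-0.3 8 0 0 0 4 30;-0.5 10 0 0 0 5 30;-0.5 10 0 0 0 5 30;-0.5 10 0 0 0 5 30;-0.3 6 0 0 0 3 30;0 0 0 0 0 0 30")

```text
t: 3.6
ee_pos: [542.7, 139.1, 86.5]
ee_rot: [-0.0, 0.654, 0.757, -0.001]
ft_force: [-0.2, -0.0, 0.1]
opening: 29.7
```

Run:
```python
from h import *
A=np.array([557,22.])
o=arm.observe();r=o['ee_pos'][:2]-A;th=np.degrees(np.arctan2(r[1],r[0]));print('r',np.hypot(*r),'th',th)
go(A[0]+118*np.cos(np.radians(57)),A[1]+118*np.sin(np.radians(57)),78,th-90)
im=arm.camera('scene');cv2.imwrite('pics/s3f.png',im);cv2.imwrite('pics/s3.png',im[150:300,230:400].repeat(4,0).repeat(4,1))
```

```text
r 117.998075024032 th 96.98017009434662
t 3.6 p [542.7 139.1  86.5] yang 8.3 tilt 0.12 open 29.7 F [-0.2 -0.   0.1]
 shift tool(now) [-29.4  75.2   8.4] turn [-0.1  0.   1.4]  in final frame [-27.6  75.8   8.5]
```

View pics/s3.png

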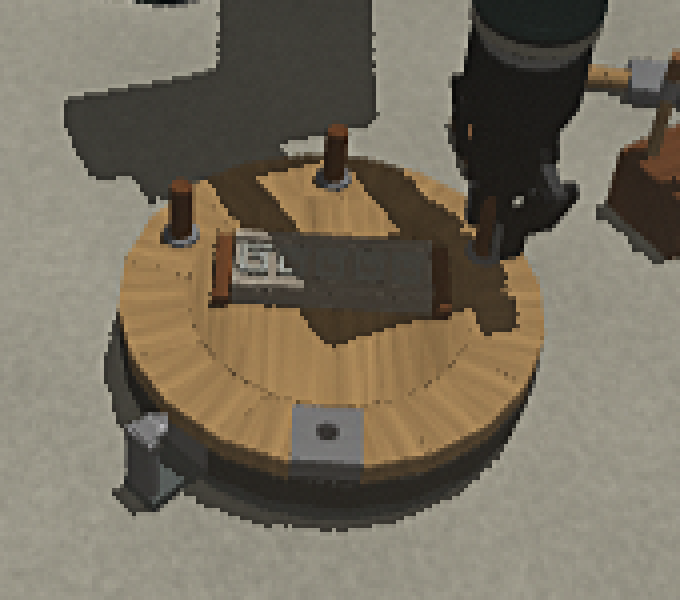

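Run:
```python
from h import *
S=Cam('scene');A=np.array([557,22.])
p=S.plane(327/4+230,431/4+150,66)[:2]-A;print(np.hypot(*p),np.degrees(np.arctan2(p[1],p[0])))
im=cv2.imread('pics/s3f.png');cv2.imwrite('pics/c3.png',cv2.resize(im[235:290,250:320],None,fx=10,fy=10,interpolation=cv2.INTER_CUBIC))
for a in (-62,-58.4,-55):
  for r in (145,152,180): 
    c=np.radians(a);print(a,r,(S.proj([A[0]+r*np.cos(c),A[1]+r*np.sin(c),66])-[250,235])*10)
```

```text
118.17167628388538 -14.95547501315457
-62 145 [204.8421989 141.8235329]
-62 152 [183.29109773 155.03988582]
-62 180 [ 95.71449261 208.7468083 ]
-58.4 145 [227.60026666 163.00863933]
-58.4 152 [207.11613631 177.39245007]
-58.4 180 [123.76700869 235.91961508]
-55 145 [250.83834121 182.12673881]
-55 152 [231.46829671 197.57390911]
-55 180 [152.55971793 260.50170748]
```

View pics/c3.png

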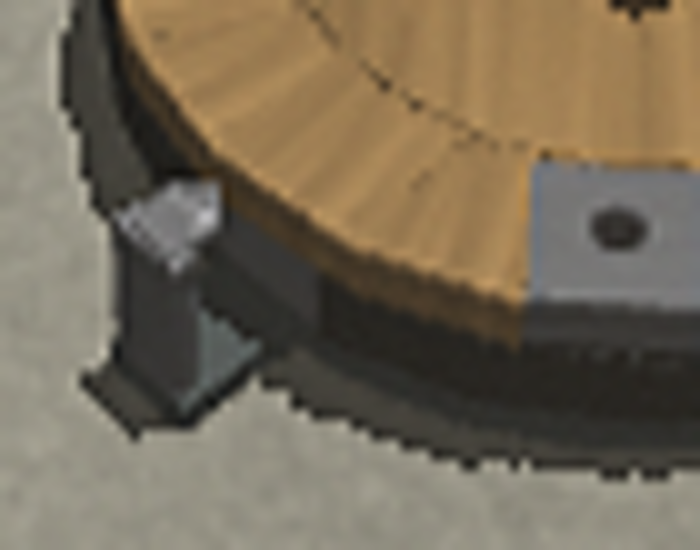

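Call:
drive_tool(targets="-0.2 5 3 0 0 3 30;-0.4 9 2 0 0 4.5 30;-0.5 10 2 0 0 5 30;-0.5 10 1 0 0 5 30;-0.5 10 1 0 0 5 30;-0.5 10 1 0 0 5 30;-0.5 10 1 0 0 5 30;0 0 0 0 0 0 30")

```text
t: 4.45
ee_pos: [601.5, 130.8, 81.2]
ee_rot: [-0.002, 0.841, 0.541, -0.002]
ft_force: [-0.8, 1.3, 0.0]
opening: 30.1
```

Run:
```python
from h import *
A=np.array([557,22.])
o=arm.observe();r=o['ee_pos'][:2]-A;th=np.degrees(np.arctan2(r[1],r[0]));print('r',np.hypot(*r),'th',th)
t=np.radians(54.4)
go(A[0]+118*np.cos(t),A[1]+118*np.sin(t),78,th-90)
im=arm.camera('scene');cv2.imwrite('pics/s4f.png',im);cv2.imwrite('pics/s4.png',im[150:300,230:400].repeat(4,0).repeat(4,1))
```

```text
r 117.49692660347667 th 67.76875095731393
t 4.45 p [601.5 130.8  81.2] yang -24.5 tilt 0.35 open 30.1 F [-0.8  1.3  0. ]
 shift tool(now) [-1.6 27.4  3. ] turn [-0.3  0.1 -2.3]  in final frame [-2.7 27.3  3.2]
```

View pics/s4.png

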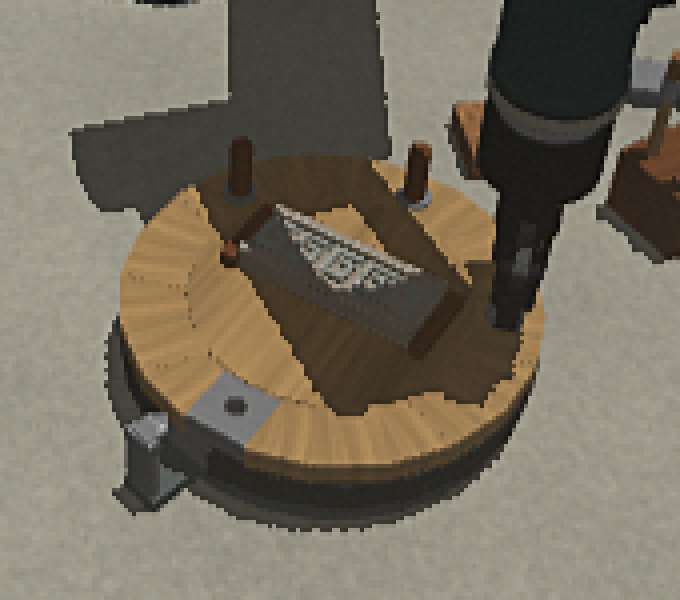

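Run:
```python
from h import *
S=Cam('scene');A=np.array([557,22.])
p=S.plane(236/4+230,406/4+150,66)[:2]-A;print(np.hypot(*p),np.degrees(np.arctan2(p[1],p[0])))
```

```text
118.01151777650676 -44.53756287359245
```

Call:
drive_tool(targets="-0.3 5 2 0 0 0 30;-0.6 9 1 0 0 3 30;-0.6 9 0 0 0 4 30;-0.3 4 0 0 0 2 30;0 0 0 0 0 0 30")

```text
t: 5.0
ee_pos: [621.2, 118.9, 78.6]
ee_rot: [-0.004, 0.879, 0.477, -0.004]
ft_force: [0.0, 0.3, 1.0]
opening: 30.1
```

Run:
```python
from h import *
A=np.array([557,22.])
o=arm.observe();r=o['ee_pos'][:2]-A;th=np.degrees(np.arctan2(r[1],r[0]));print('r',np.hypot(*r),'th',th)
t=np.radians(54.4)
go(A[0]+118*np.cos(t),A[1]+118*np.sin(t),78,th-90)
im=arm.camera('scene');cv2.imwrite('pics/s5f.png',im);cv2.imwrite('pics/s5.png',cv2.resize(im[230:290,250:330],None,fx=9,fy=9,interpolation=cv2.INTER_CUBIC))
im=arm.camera('side');cv2.imwrite('pics/d5f.png',im);cv2.imwrite('pics/d5.png',cv2.resize(im[160:240,210:340],None,fx=6,fy=6,interpolation=cv2.INTER_CUBIC))
```

```text
r 116.2339808783641 th 56.46704782796261
t 5.0 p [621.2 118.9  78.6] yang -33.0 tilt 0.64 open 30.1 F [0.  0.3 1. ]
 shift tool(now) [1.7 4.3 0.5] turn [-0.6  0.2  0.5]  in final frame [1.7 4.3 0.6]
```

View pics/s5.png

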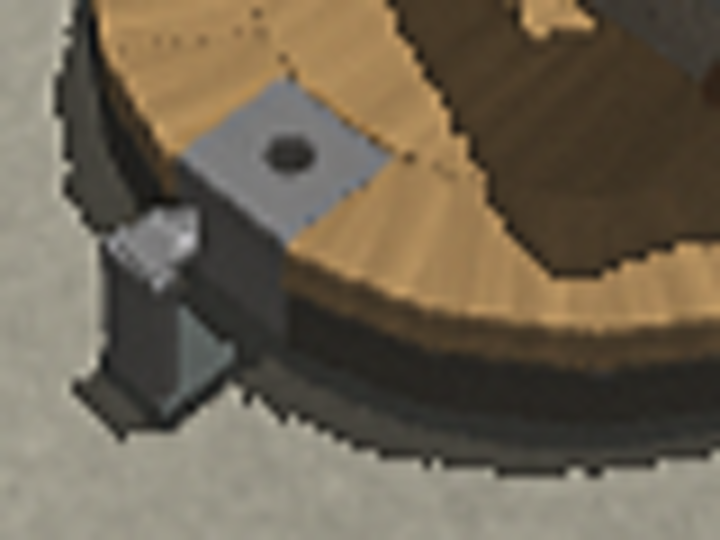

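View pics/d5.png

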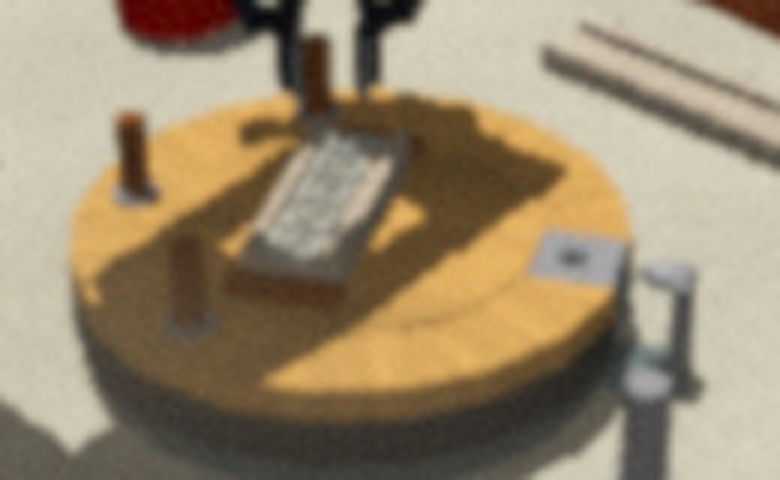

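Run:
```python
from h import *
S=Cam('scene');D=Cam('side');A=np.array([557,22.])
def an(p): p=p[:2]-A; return np.round([np.hypot(*p),np.degrees(np.arctan2(p[1],p[0]))],1)
s=lambda u,v:(u/9+250,v/9+230)
d=lambda u,v:(u/6+210,v/6+160)
print('hole',an(S.plane(*s(290,154),66)),an(D.plane(*d(572,257),66)),tri([(S,*s(290,154)),(D,*d(572,257))])[0])
for z in (60,67): print('tip/back',z,an(S.plane(*s(196,210),z)),an(S.plane(*s(134,264),z)),an(D.plane(*d(641,270),z)),an(D.plane(*d(690,272),z)))
```

```text
hole [117.8 -55.5] [117.9 -57.5] [622.48808899 -74.96456813  64.11157733]
tip/back 60 [148.1 -58.5] [173.9 -57.6] [152.4 -54.8] [176.8 -53.5]
tip/back 67 [151.8 -56.9] [177.5 -56.3] [154.2 -58.7] [178.  -56.9]
```

Call:
drive_tool(targets="1 -6 0 -0.6 0.2 0 30;0 0 -15 0 0 0 30;0 0 -45 0 0 0 40;0 0 -50 0 0 0 40;0 0 -45 0 0 0 40;0 0 0 0 0 0 40")

```text
t: 5.7
ee_pos: [613.3, 124.3, 241.9]
ee_rot: [-0.0, 0.877, 0.481, -0.001]
ft_force: [1.6, 0.5, 0.6]
opening: 40.2
```

Run:
```python
from h import *
W=Cam('wrist');print(W.C)
# place TCP so camera axis hits near hole
go(570,-150,230,-33)
go(497,-315.5,190,-33)
```

```text
[649.70832923 180.83294178 384.34710642]
t 5.7 p [613.3 124.3 241.9] yang -32.6 tilt 0.08 open 40.2 F [1.6 0.5 0.6]
 shift tool(now) [-254.5  111.2   12.1] turn [-0.   0.1  0.4]  in final frame [-253.7  113.1   11.9]
t 5.7 p [613.3 124.3 241.9] yang -32.6 tilt 0.08 open 40.2 F [1.6 0.5 0.6]
 shift tool(now) [-433.2  138.7   52.3] turn [-0.   0.1  0.4]  in final frame [-432.2  142.    51.9]
```

Call:
drive_tool(targets="-37 23 2 0 0 0 40;-37 23 2 0 0 0 40;-37 23 2 0 0 0 40;-37 23 2 0 0 0 40;-37 23 2 0 0 0 40;0 0 0 0 0 0 40;0 0 0 0 0 0 40")

```text
t: 6.4
ee_pos: [611.5, -97.9, 239.7]
ee_rot: [0.003, 0.874, 0.485, 0.004]
ft_force: [1.3, -0.4, 0.3]
opening: 40.3
```

Run:
```python
from h import *
W=Cam('wrist');im=arm.camera('wrist');cv2.imwrite('pics/w3.png',im)
go(497,-315.5,190,-33)
for n,P in dict(hole=(620.8,-76,66),pt=(640,-105,66)).items(): print(n,W.proj(P))
g=cv2.cvtColor(im,cv2.COLOR_BGR2GRAY)
np.save('w3.npy',np.r_[W.p['rvec'],W.p['tvec']])
```

```text
t 6.45 p [611.6 -97.9 239.7] yang -31.9 tilt 0.65 open 39.9 F [ 0.  -0.2 -0.1]
 shift tool(now) [-245.5   17.3   48.9] turn [ 0.6 -0.2  1.1]  in final frame [-245.    22.4   49.7]
hole [267.77021324 173.9384963 ]
pt [297.19460029 187.26617729]
```

View pics/w3.png

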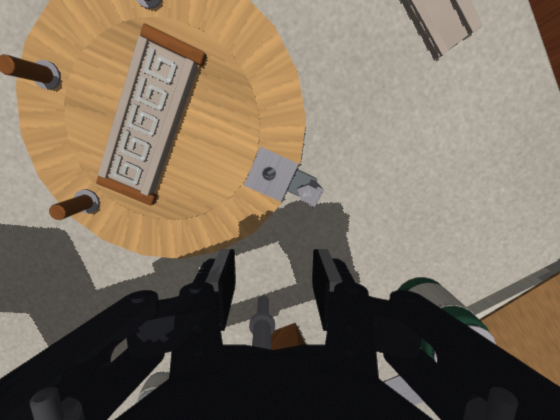

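Call:
drive_tool(targets="-41 3 8 0.6 -0.2 1 40;-41 3.5 8 0 0 0 40;-41 3.5 8 0 0 0 40;-41 3.5 8 0 0 0 40;-41 3.5 8 0 0 0 40;-36 3.5 8 0 0 0 40;0 0 0 0 0 0 40;0 0 0 0 0 0 40")

```text
t: 7.25
ee_pos: [501.0, -305.9, 191.7]
ee_rot: [0.0, 0.874, 0.486, 0.003]
ft_force: [-0.4, 0.6, 0.7]
opening: 39.9
```

Run:
```python
from h import *
p=np.load('w3.npy');W=Cam('wrist');q=dict(W.p);q['rvec']=p[:3];q['tvec']=p[3:];W3=Cam('',q)
print('hole w3',W3.plane(269,173.3,66), tri([(W3,269,173.3),(Cam('scene'),282.2,247.1),(Cam('side'),305.3,202.8)]))
im=arm.camera('wrist');cv2.imwrite('pics/w4.png',im)
np.save('w4.npy',np.r_[W.p['rvec'],W.p['tvec']])
go(497,-315.5,66,-33)
for P in ((497,-315.5,104),(513.3,-230.7,124),(500.6,-403,128)): print(W.proj(P))
```

```text
hole w3 [622.27129951 -76.11977798  66.        ] (array([622.2730575 , -75.52118143,  64.46766418]), [array([-0.3, -0.7]), array([-0.3, -0. ]), array([ 0., -0.])])
t 7.3 p [ 501.1 -305.7  191.7] yang -31.8 tilt 0.32 open 39.9 F [ 1.1 -0.4 -0. ]
 shift tool(now) [-11.    1.3 125.6] turn [ 0.2 -0.3  1.2]  in final frame [-10.4   1.9 125.7]
[274.65741209 229.68921174]
[229.49057163 126.2242422 ]
[336.27277631 324.97053809]
```

View pics/w4.png

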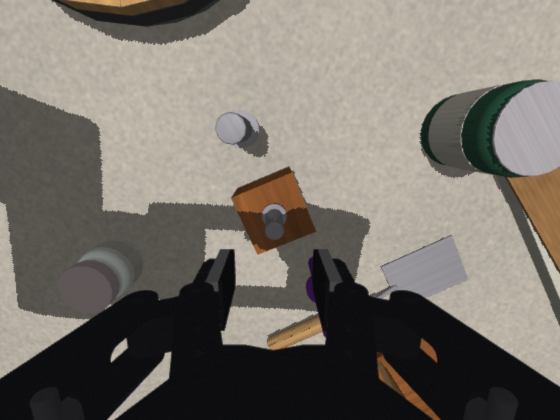

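Call:
drive_tool(targets="-5 0.5 25 0.2 -0.3 1.2 40;-5.5 0.5 30 0 0 0 40;0 0 15 0 0 0 40;0 0 0 0 0 0 40")

```text
t: 7.7
ee_pos: [502.1, -309.4, 122.8]
ee_rot: [0.002, 0.877, 0.481, 0.002]
ft_force: [-0.1, 1.1, 0.7]
opening: 39.8
```

Run:
```python
from h import *
p=np.load('w4.npy');W=Cam('wrist');q=dict(W.p);q['rvec']=p[:3];q['tvec']=p[3:];W4=Cam('',q)
print(tri([(W4,275,230),(Cam('scene'),185,214.7),(Cam('side'),337.2,248.7)]))
go(497,-315.5,66,-33)
```

```text
(array([ 496.82984601, -315.87189493,  101.86693609]), [array([-0.3, -0.7]), array([-0.5,  0.1]), array([-0.3, -0.1])])
t 7.7 p [ 502.1 -309.4  122.8] yang -32.5 tilt 0.32 open 39.8 F [-0.1  1.1  0.7]
 shift tool(now) [-7.9 -1.3 56.8] turn [ 0.3 -0.   0.5]  in final frame [-7.9 -0.9 56.8]
```

Call:
drive_tool(targets="-8 -1 10 0.3 0 0.5 40;0 0 15 0 0 0 40;0 0 0 0 0 0 40")

```text
t: 8.0
ee_pos: [499.5, -314.2, 99.0]
ee_rot: [0.001, 0.878, 0.479, 0.001]
ft_force: [0.4, 0.5, 0.2]
opening: 40.2
```

Run:
```python
from h import *
go(496.9,-315.7,66,-33)
```

```text
t 8.0 p [ 499.5 -314.2   99. ] yang -32.8 tilt 0.18 open 40.2 F [0.4 0.5 0.2]
 shift tool(now) [-2.7 -1.4 33. ] turn [ 0.2 -0.   0.2]  in final frame [-2.7 -1.3 33. ]
```

Call:
drive_tool(targets="-3 -1.5 13 0 0 0 40;-1 0 13 0 0 0 40;-0.5 0 8 0 0 0 40;0 0 0 0 0 0 40")

```text
t: 8.4
ee_pos: [496.9, -318.3, 64.4]
ee_rot: [0.003, 0.878, 0.479, 0.001]
ft_force: [-0.2, -0.5, -0.6]
opening: 40.2
```

Run:
```python
from h import *
go(496.9,-315.7,66,-33)
im=arm.camera('side');cv2.imwrite('pics/d6.png',cv2.resize(im[210:300,270:400],None,fx=6,fy=6,interpolation=cv2.INTER_CUBIC))
```

```text
t 8.4 p [ 496.9 -318.3   64.4] yang -32.8 tilt 0.38 open 40.2 F [-0.2 -0.5 -0.6]
 shift tool(now) [ 2.1 -1.4 -1.6] turn [0.4 0.  0.2]  in final frame [ 2.1 -1.4 -1.6]
```

View pics/d6.png

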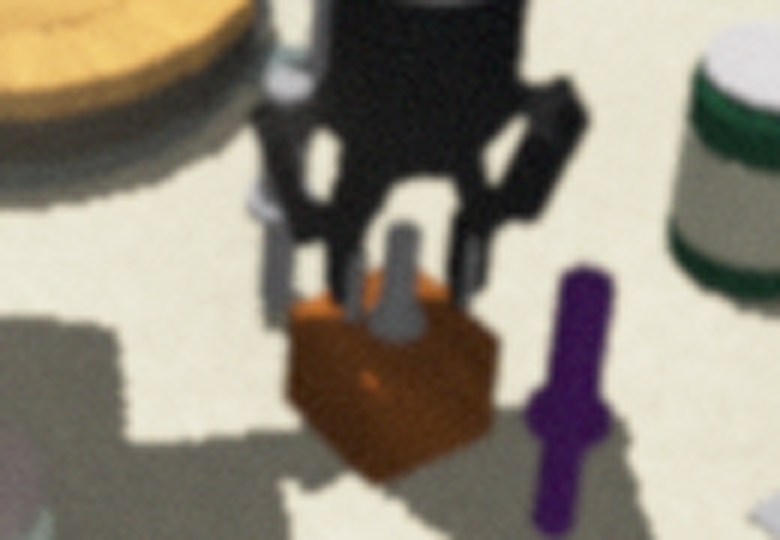

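Call:
drive_tool(targets="2 -1.5 -3 0.4 0 0 40;0 0 0 0 0 0 22;0 0 0 0 0 0 10;0 0 0 0 0 0 10;0 0 0 0 0 0 10;0 0 0 0 0 0 10", grip_force=35)

```text
t: 9.05
ee_pos: [497.5, -316.1, 69.2]
ee_rot: [0.001, 0.878, 0.479, 0.0]
ft_force: [-0.6, 0.4, -1.9]
opening: 15.2
```

Call:
drive_tool(targets="0 0 -10 0 0 0 10;0 0 -20 0 0 0 10;0 0 -30 0 0 0 10;0 0 -30 0 0 0 10;0 0 -30 0 0 0 10;0 0 0 0 0 0 10;0 0 0 0 0 0 10")

```text
t: 9.75
ee_pos: [497.1, -315.8, 196.6]
ee_rot: [0.001, 0.878, 0.479, 0.0]
ft_force: [-0.3, -0.1, -2.2]
opening: 15.2
```

Run:
```python
from h import *
go(610,-100,187,-33)
im=arm.camera('side');cv2.imwrite('pics/d7.png',cv2.resize(im[160:300,270:400],None,fx=4,fy=4,interpolation=cv2.INTER_CUBIC))
W=Cam('wrist');cv2.imwrite('pics/w7.png',arm.camera('wrist'))
```

```text
t 9.75 p [ 497.1 -315.8  196.6] yang -32.8 tilt 0.07 open 15.2 F [-0.3 -0.1 -2.2]
 shift tool(now) [242.5 -21.9   9.4] turn [0.1 0.  0.2]  in final frame [242.4 -22.8   9.6]
```

View pics/d7.png

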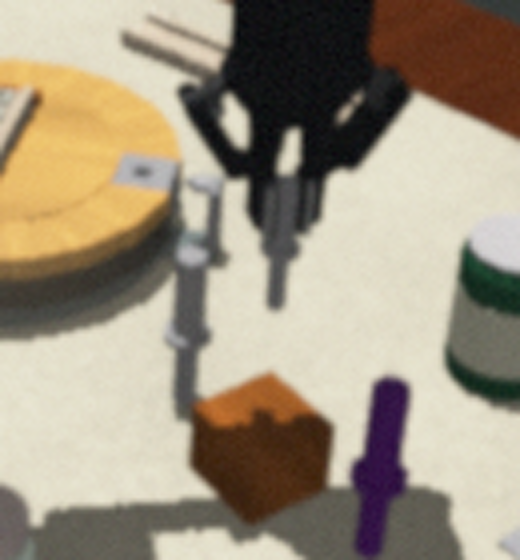

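View pics/w7.png

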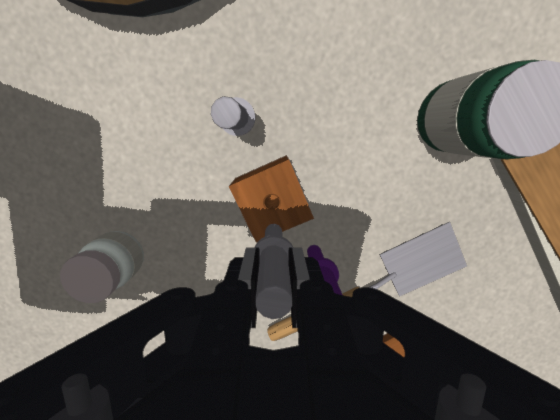

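Call:
drive_tool(targets="30 -3 0 0 0 0 10;40 -4 0 0 0 0 10;40 -4 0 0 0 0 10;40 -4 0 0 0 0 10;40 -4 0 0 0 0 10;40 -4 0 0 0 0 10;30 -2 0 0 0 0 10;0 0 0 0 0 0 10")

```text
t: 10.65
ee_pos: [614.8, -74.4, 183.1]
ee_rot: [-0.007, 0.879, 0.477, -0.006]
ft_force: [-0.1, 0.4, -0.6]
opening: 15.0
```

Run:
```python
from h import *
go(622.3,-75.9,133,-33)
```

```text
t 10.65 p [614.8 -74.4 183.1] yang -33.1 tilt 1.1 open 15.0 F [-0.1  0.4 -0.6]
 shift tool(now) [ 3.1  8.  50. ] turn [-1.1  0.3 -0.1]  in final frame [ 2.8  7.1 50.1]
```

Call:
drive_tool(targets="3 7 15 -1 0.3 0 10;0 0 20 0 0 0 10;0 0 8 0 0 0 10;0 0 0 0 0 0 10;0 0 0 0 0 0 10")

```text
t: 11.15
ee_pos: [618.4, -75.4, 133.6]
ee_rot: [-0.003, 0.879, 0.478, -0.004]
ft_force: [-0.1, 0.7, -0.6]
opening: 14.8
```

Run:
```python
from h import *
go(622.3,-75.9,133,-33)
im=arm.camera('side');cv2.imwrite('pics/d8.png',cv2.resize(im[160:230,260:345],None,fx=8,fy=8,interpolation=cv2.INTER_CUBIC))
im=arm.camera('scene');cv2.imwrite('pics/s8.png',cv2.resize(im[200:290,240:330],None,fx=8,fy=8,interpolation=cv2.INTER_CUBIC))
cv2.imwrite('pics/w8.png',arm.camera('wrist'))
```

```text
t 11.15 p [618.4 -75.4 133.6] yang -32.9 tilt 0.58 open 14.8 F [-0.1  0.7 -0.6]
 shift tool(now) [1.7 3.6 0.6] turn [-0.5  0.2  0.1]  in final frame [1.7 3.6 0.6]
```

View pics/d8.png

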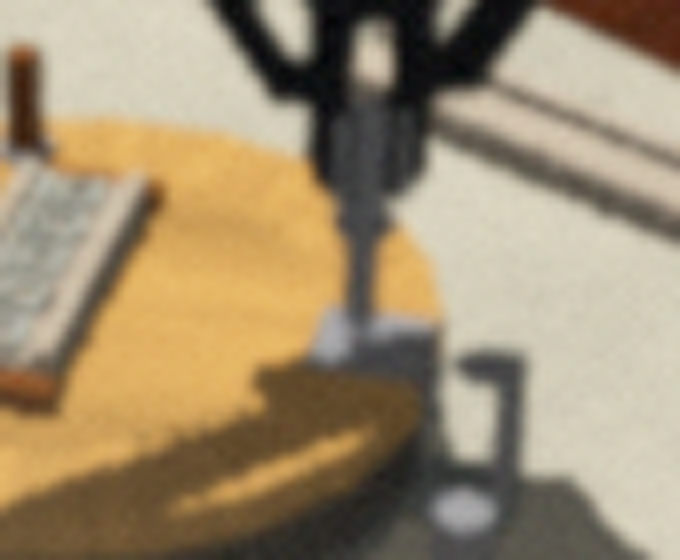

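View pics/s8.png

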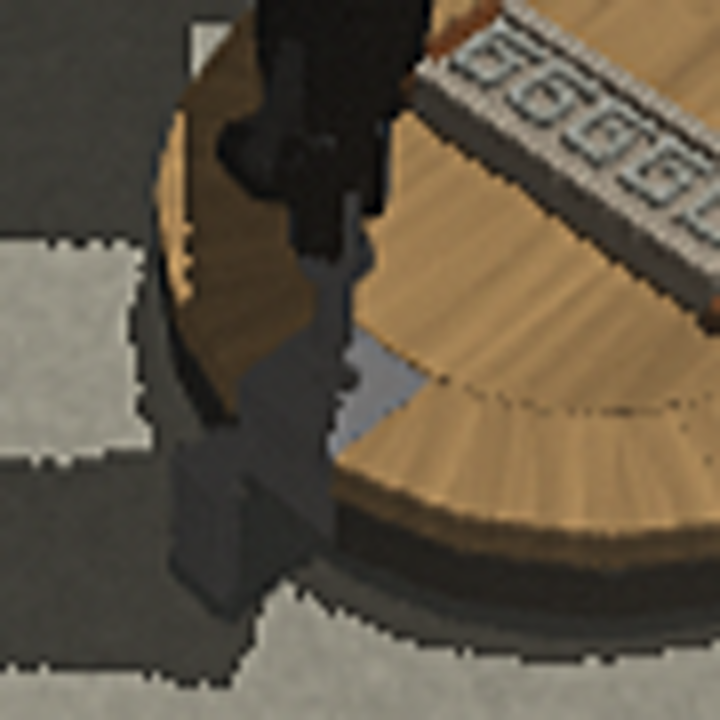

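View pics/w8.png

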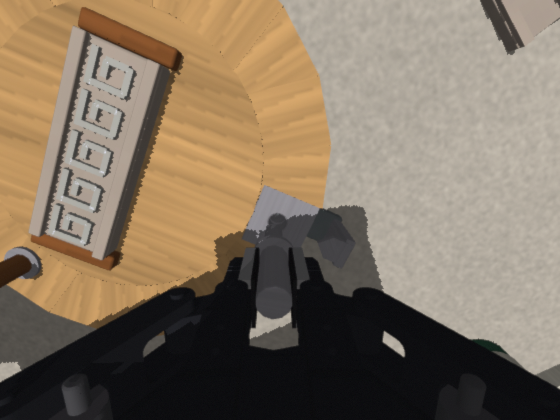

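Run:
```python
from h import *
S=Cam('scene');D=Cam('side');W=Cam('wrist')
g=lambda im:(255*(im/255.)**0.4).astype(np.uint8)
s=cv2.imread('pics/s8.png')[200:560,160:520];d=cv2.imread('pics/d8.png')[150:400,250:500];w=cv2.imread('pics/w8.png')[180:330,210:340]
cv2.imwrite('pics/e8.png',np.hstack([cv2.resize(g(x),(400,400),interpolation=cv2.INTER_CUBIC) for x in (s,w)]))
P=lambda c,o,f,X:((c.proj(X)-o)*f).round()
for X in ((622.3,-75.9,66),(618.4,-75.4,76.5),(622.3,-75.9,76.5)): print((((S.proj(X)-[240,200])*8-[160,200])*400/360).round(),((D.proj(X)-[260,160])*8).round(),((W.proj(X)-[210,180])*[400/130,400/150]).round())
```

```text
[194. 193.] [364. 339.] [207. 113.]
[193. 159.] [356. 319.] [192. 131.]
[194. 170.] [364. 316.] [208. 125.]
```

View pics/e8.png

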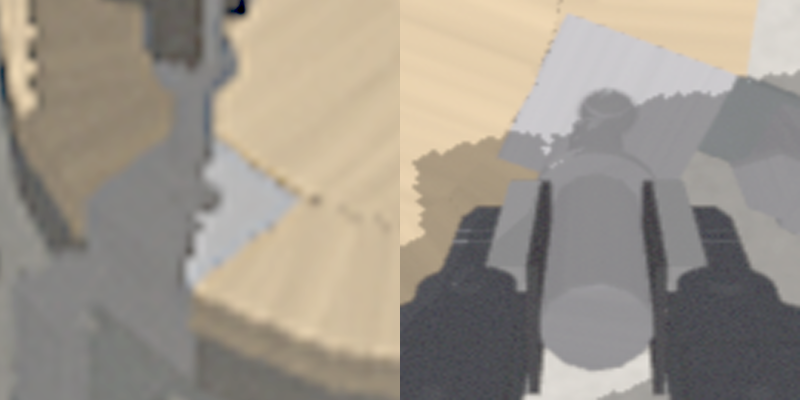

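Run:
```python
from h import *
W=Cam('wrist')
w=cv2.imread('pics/w8.png')[195:255,240:320].astype(float)
w=np.clip((w-30)*2.2,0,255).astype(np.uint8)
cv2.imwrite('pics/e9.png',cv2.resize(w,None,fx=10,fy=10,interpolation=cv2.INTER_CUBIC))
for X in ((622.3,-75.9,66),(618.4,-75.4,76.5),(622.3,-75.9,76.5)): print((W.proj(X)-[240,195])*10)
```

```text
[373.64213137 274.06610063]
[324.5823254  341.15111764]
[374.57983546 318.47568985]
```

View pics/e9.png

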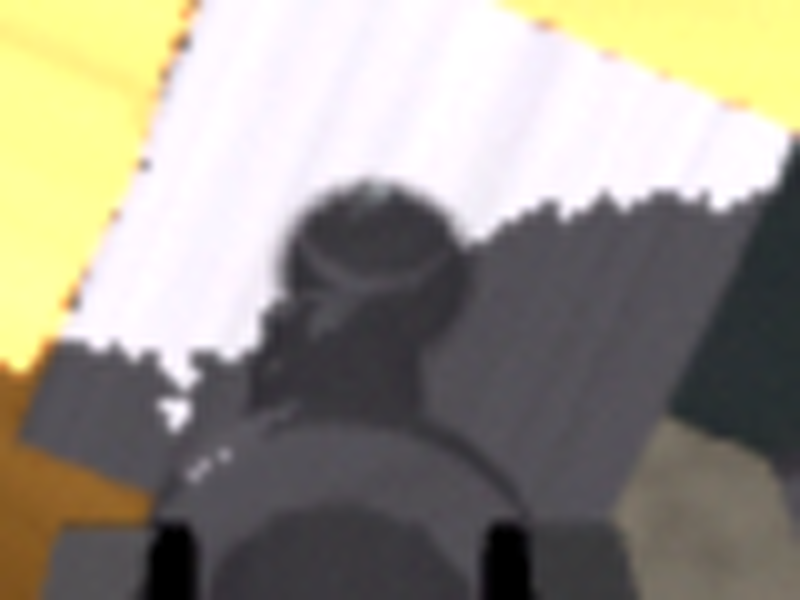

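Call:
drive_tool(targets="1.7 2.5 0 -0.5 0.2 0 10;0 0 0 0 0 0 10;0 0 0 0 0 0 10")

```text
t: 11.6
ee_pos: [623.8, -75.9, 136.6]
ee_rot: [0.002, 0.879, 0.477, 0.002]
ft_force: [0.3, 0.8, -1.1]
opening: 14.9
```

Run:
```python
from h import *
go(621.3,-75.9,125,-33)
im=arm.camera('wrist');W=Cam('wrist')
w=im[195:255,240:320].astype(float)
w=np.clip((w-30)*2.2,0,255).astype(np.uint8)
cv2.imwrite('pics/e10.png',cv2.resize(w,None,fx=10,fy=10,interpolation=cv2.INTER_CUBIC))
for X in ((622.3,-75.9,66),(622.3,-75.9,76.5)): print((W.proj(X)-[240,195])*10)
```

```text
t 11.6 p [623.8 -75.9 136.6] yang -33.0 tilt 0.34 open 14.9 F [ 0.3  0.8 -1.1]
 shift tool(now) [-1.4 -2.1 11.6] turn [ 0.3 -0.1  0. ]  in final frame [-1.4 -2.1 11.6]
[306.03641216 296.64951578]
[305.65982257 340.88936054]
```

View pics/e10.png

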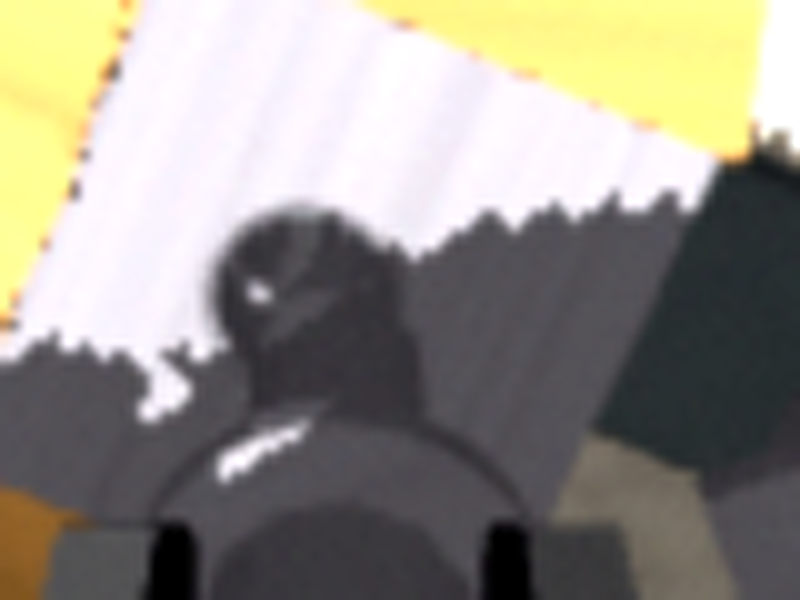

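Call:
drive_tool(targets="-0.7 -1.5 5 0.3 -0.1 0 10;0 0 0 0 0 0 10")

```text
t: 11.85
ee_pos: [622.2, -75.7, 131.6]
ee_rot: [0.0, 0.879, 0.477, 0.0]
ft_force: [-0.7, -0.2, -1.4]
opening: 15.3
```

Run:
```python
from h import *
go(621.7,-75.7,125,-33)
im=arm.camera('wrist');W=Cam('wrist')
w=im[195:255,240:320].astype(float)
w=np.clip((w-30)*2.2,0,255).astype(np.uint8)
cv2.imwrite('pics/e11.png',cv2.resize(w,None,fx=10,fy=10,interpolation=cv2.INTER_CUBIC))
for X in ((622.3,-75.9,66),(622.3,-75.9,71.5)): print((W.proj(X)-[240,195])*10)
```

```text
t 11.85 p [622.2 -75.7 131.6] yang -33.0 tilt 0.05 open 15.3 F [-0.7 -0.2 -1.4]
 shift tool(now) [-0.3 -0.4  6.6] turn [ 0. -0.  0.]  in final frame [-0.3 -0.4  6.6]
[325.74314343 307.83807843]
[325.69977822 331.37474757]
```

View pics/e11.png

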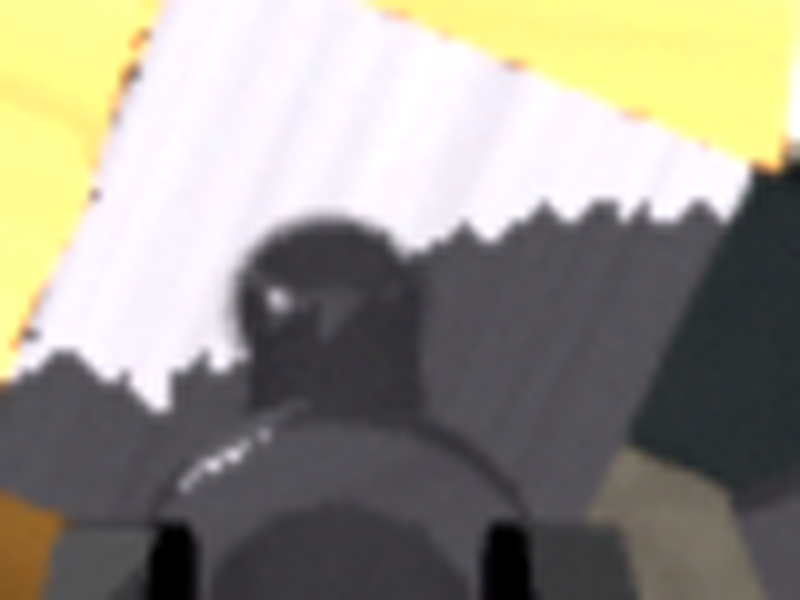

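Call:
drive_tool(targets="-0.2 -0.4 3 0 0 0 10;0 0 2.5 0 0 0 10;0 0 0 0 0 0 10")

```text
t: 12.2
ee_pos: [622.0, -75.6, 125.8]
ee_rot: [0.0, 0.879, 0.478, 0.001]
ft_force: [0.3, 0.0, -1.2]
opening: 15.1
```

Run:
```python
from h import *
go(621.9,-75.7,105,-33)
```

```text
t 12.2 p [622.  -75.6 125.8] yang -33.0 tilt 0.07 open 15.1 F [ 0.3  0.  -1.2]
 shift tool(now) [-0.2 -0.1 20.8] turn [ 0.1 -0.   0. ]  in final frame [-0.2 -0.1 20.8]
```

Call:
drive_tool(targets="0 0 2 0 0 0 10;0 0 2 0 0 0 10;0 0 0 0 0 0 10")

```text
t: 12.5
ee_pos: [622.0, -75.6, 121.2]
ee_rot: [0.0, 0.879, 0.478, 0.0]
ft_force: [-0.2, 0.5, -1.1]
opening: 15.2
```

Run:
```python
from h import *
go(621.9,-75.7,105,-33)
im=arm.camera('wrist');W=Cam('wrist')
w=im[195:255,240:320].astype(float)
w=np.clip((w-30)*2.2,0,255).astype(np.uint8)
cv2.imwrite('pics/e12.png',cv2.resize(w,None,fx=10,fy=10,interpolation=cv2.INTER_CUBIC))
```

```text
t 12.5 p [622.  -75.6 121.2] yang -33.0 tilt 0.06 open 15.2 F [-0.2  0.5 -1.1]
 shift tool(now) [-0.2 -0.  16.2] turn [ 0. -0.  0.]  in final frame [-0.1 -0.  16.2]
```

View pics/e12.png

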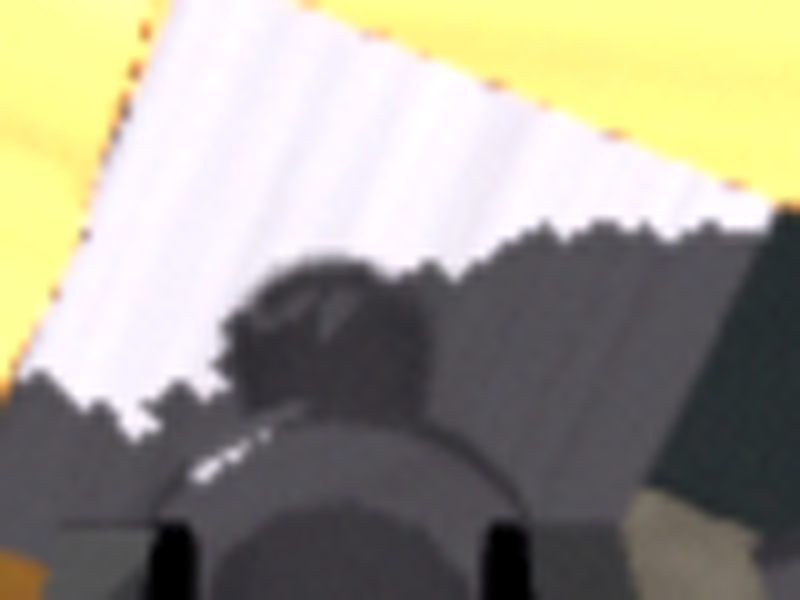

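Call:
drive_tool(targets="0 0 2 0 0 0 10;0 0 2 0 0 0 10;0 0 0 0 0 0 10")

```text
t: 12.85
ee_pos: [622.2, -75.6, 117.2]
ee_rot: [0.0, 0.879, 0.478, 0.001]
ft_force: [-0.4, 0.8, -0.3]
opening: 15.3
```

Call:
drive_tool(targets="0 0 2 0 0 0 10;0 0 2 0 0 0 10;0 0 0 0 0 0 10")

```text
t: 13.15
ee_pos: [622.1, -75.5, 112.8]
ee_rot: [0.0, 0.879, 0.478, 0.001]
ft_force: [0.0, 0.5, -0.8]
opening: 15.0
```

Call:
drive_tool(targets="0 0 2 0 0 0 10;0 0 2 0 0 0 10;0 0 0 0 0 0 10")

```text
t: 13.45
ee_pos: [622.1, -75.5, 108.4]
ee_rot: [0.0, 0.879, 0.478, 0.001]
ft_force: [0.4, 1.2, -0.7]
opening: 14.8
```

Call:
drive_tool(targets="0 0 1.5 0 0 0 10;0 0 1 0 0 0 10;0 0 0 0 0 0 10")

```text
t: 13.75
ee_pos: [622.2, -75.6, 105.7]
ee_rot: [0.0, 0.879, 0.477, 0.001]
ft_force: [-1.1, -0.4, -1.0]
opening: 14.9
```

Run:
```python
from h import *
go(621.9,-75.7,105,-33)
im=arm.camera('wrist');W=Cam('wrist')
w=im[195:255,240:320].astype(float)
w=np.clip((w-30)*2.2,0,255).astype(np.uint8)
cv2.imwrite('pics/e13.png',cv2.resize(w,None,fx=5,fy=5,interpolation=cv2.INTER_CUBIC))
im=arm.camera('side');cv2.imwrite('pics/d13.png',cv2.resize(im[160:230,260:345],None,fx=8,fy=8,interpolation=cv2.INTER_CUBIC))
```

```text
t 13.75 p [622.2 -75.6 105.7] yang -33.0 tilt 0.08 open 14.9 F [-1.1 -0.4 -1. ]
 shift tool(now) [-0.2 -0.2  0.7] turn [ 0.1 -0.   0. ]  in final frame [-0.2 -0.2  0.7]
```

View pics/d13.png

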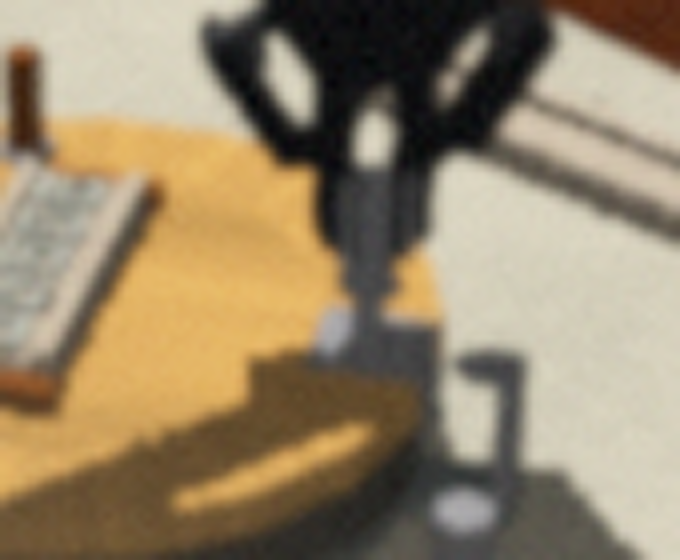

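Call:
drive_tool(targets="0 0 0.8 0 0 0 17;0 0 0 0 0 0 22;0 0 0 0 0 0 30;0 0 0 0 0 0 30")

```text
t: 14.25
ee_pos: [623.0, -75.8, 105.8]
ee_rot: [0.001, 0.879, 0.478, 0.001]
ft_force: [0.0, 0.1, -0.1]
opening: 30.1
```

Call:
drive_tool(targets="0 0 -15 0 0 0 30;0 0 -30 0 0 0 30;0 0 -40 0 0 0 30;0 0 -40 0 0 0 30;0 0 -10 0 0 0 30;0 0 0 0 0 0 30")

```text
t: 14.85
ee_pos: [621.6, -75.6, 244.4]
ee_rot: [-0.0, 0.879, 0.477, 0.0]
ft_force: [0.1, -0.3, -0.0]
opening: 30.1
```

Run:
```python
from h import *
A=np.array([557,22.])
t=np.radians(58.5);go(A[0]+118*np.cos(t),A[1]+118*np.sin(t),230,-31.5)
im=arm.camera('wrist');cv2.imwrite('pics/w14.png',im)
im=arm.camera('side');cv2.imwrite('pics/d14.png',cv2.resize(im[160:230,260:345],None,fx=8,fy=8,interpolation=cv2.INTER_CUBIC))
```

```text
t 14.85 p [621.6 -75.6 244.4] yang -33.0 tilt 0.02 open 30.1 F [ 0.1 -0.3 -0. ]
 shift tool(now) [ 164.7 -110.3   14.4] turn [-0.  -0.  -1.5]  in final frame [ 167.4 -106.1   14.4]
```

View pics/w14.png

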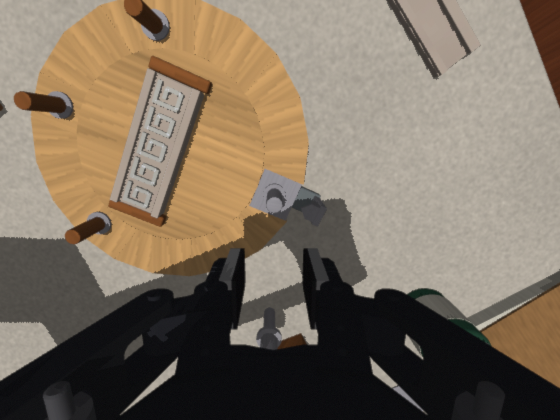

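View pics/d14.png

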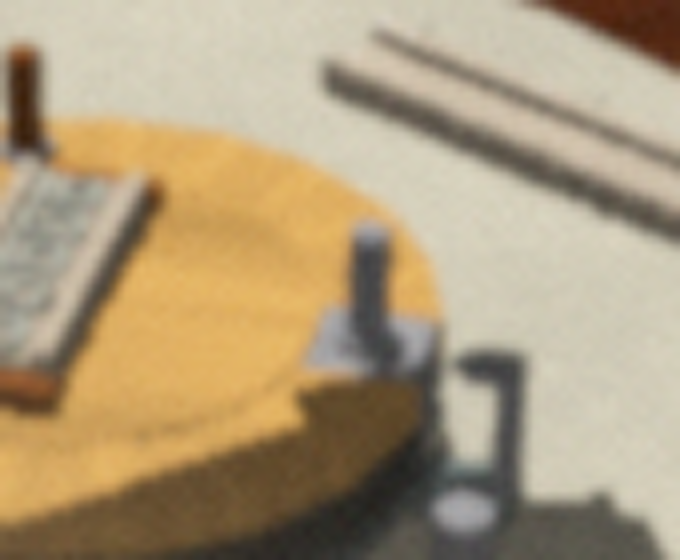

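Run:
```python
from h import *
S=Cam('scene');D=Cam('side');W=Cam('wrist')
im=arm.camera('scene');cv2.imwrite('pics/s15.png',cv2.resize(im[200:290,240:330],None,fx=8,fy=8,interpolation=cv2.INTER_CUBIC))
for z in (66,70,116,138): X=(622.3,-75.9,z);print(z,((S.proj(X)-[240,200])*8).round(),((D.proj(X)-[260,160])*8).round(),W.proj(X).round(1))
```

```text
66 [334. 374.] [364. 339.] [274.9 193.9]
70 [334. 366.] [364. 330.] [274.9 194.6]
116 [336. 271.] [368. 226.] [275.  204.9]
138 [337. 223.] [370. 175.] [275.1 211.1]
```

View pics/s15.png

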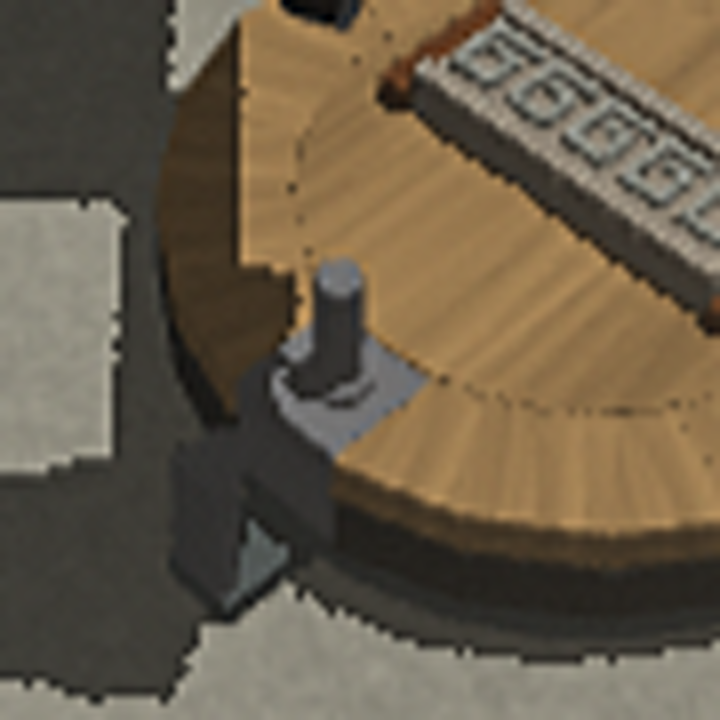

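Run:
```python
from h import *
print(tri([(Cam('scene'),338/8+240,271/8+200),(Cam('side'),370/8+260,229/8+160),(Cam('wrist'),275,203)]))
print(arm.observe()['t']); print(arm.job_done())
```

```text
(array([622.45085972, -75.21483287, 114.93868138]), [array([0.1, 0.3]), array([-0.4, -0.1]), array([0.8, 0.9])])
15.0
the job is handed in; nothing more can be done
None
```

The pin is fully home in the socket and the job is handed in at about 15 s of the 72 s allowed; no verdict is reported.

- **Turning the wheel:** I straddled post_a with the fingers and pushed the wheel clockwise about 65° in slow steps, then left it at rest. The lock hole read −55.5° in the scene camera and −57.5° in the side camera, with the pointer at about −57°. That is roughly 3 mm off or less, against the 12 mm allowed.
- **Placing the pin:** I took the smaller grey pin from the wooden block and left the larger grey and the purple ones alone. I aligned it over the hole with the wrist camera and lowered it in 1–2 mm steps, with no contact force above the noise. I let go with the tip about 17 mm deep.
- **Dropping home:** The pin fell straight into the socket when I released it, so I did not need to work the wheel from side to side.
- **Last checks:** From three views the pin's top stood at 115 mm. It would be 116 mm when fully home and 138 mm if the tip were resting on the ring. In the pictures the pin is upright with its collar flat on the wheel. The arm is clear, about 240 mm up, touching nothing.
- **Disagreements:** The two cameras differed by 2° on the hole's angle, and the height readings came out 1–2 mm low, both within calibration. I did not test the lock by pushing the wheel.

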